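# Open the frame warmer's outlet and set its lever to hot

## Robot

A 7-joint arm with a two-finger parallel gripper is mounted at the origin on the work surface. World frame = base frame: x ahead of the robot, y to its left, z up, the work surface at z = 0. Lengths are in m, angles in degrees, forces in N, time in s.
With the tool pointing down it reaches from about 0.425 to 0.875 m from the base axis. Payload 4.7 kg.
Tool frame: the origin (TCP) lies on the centre line of the jaws, within the pads' length; the fingertips stand 25 mm ahead of it and the grasp point (between the pads) lies 6 mm ahead of it; z points along the fingers, y is the direction in which the jaws open and shut (so a half turn about z gives the same grasp; the last joint's range is limited). The gripper opens to 87 mm and grips with 3 to 60 N. Pads are 19 mm wide; open, the fingers measure 117 mm over their backs; the gripper's body (75 mm by 190 mm) begins 51 mm behind the grasp point.
Start: joints at [65.896, 18.392, -4.016, 83.108, 1.295, 78.541, -3.26], TCP at [0.274, -0.59, 0.248] pointing down, gripper open.
Joint ranges: [-163.93, 163.93], [-17.29, 119.83], [-79.2, 71.16], [3.27, 140.29], [-89.18, 269.18], [5.43, 117.66], [-154.24, 154.24]. Speed limits (degrees/s): [147.25, 147.25, 180, 180, 180, 180, 180].

## Interface

Orientations are given as [roll, pitch, yaw] about the fixed x, y, z axes, in that order (R = Rz(yaw) Ry(pitch) Rx(roll)).
In Python, from cell import env gives the robot as it stands.
- The arm moves only by the shell command python3 -m creep 'ROWS' [OPENING] [FORCE]. ROWS is JSON, a list of rows, each an object of numbers: "tx", "ty", "tz": the shift along the tool's x, y, z in m; "rx", "ry", "rz": the turn, a rotation vector about the tool's x, y, z in degrees. In form: [{"tx": .., "ty": .., "tz": .., "rx": .., "ry": .., "rz": ..}, ...]. A call has 1 to 20 rows; each row shifts and turns the commanded pose from where the row before left it, along the tool's axes as they then stand; what a row does not reach is not made up. A row lasts 1/8 s, in which the tool goes at most 62.5 mm and 10.7 degrees, less where a joint would pass 70% of its speed; a pose out of reach is approached as far as the arm can. A call is refused whole if a number of a shift passes 0.0625 or a number of a turn 10.7, either way. A call with a gripper value outside its range is refused whole. OPENING is the finger opening in m, from 0 to 0.087, set as the call begins (- or left out, the last holds). The fingers move at their own pace and stop on an object; FORCE is the grip in N (left out, the last holds). Time passes only in rows, so rows that do not move let the fingers close. It gives the time, the measured TCP pose, the force and the opening at its end, in the units of the state.
- env.get_obs(): the state, without advancing time (a new reading comes with each control period).
- env.read_camera(name): name is "scene" or "side" or "wrist"; returns a dict with "pixels" (420x560x3 uint8, red, green, blue), "intrinsics" (3x3 intrinsics, pixels), "R" (3x3) and "t" (3): a world point X has camera coordinates R X + t. Camera axes: x right, y down, z forward; pixel columns grow to the right and rows downward; lengths in m; the calibration is good to about 2 mm. A picture is of the moment at which its call begins. There is no depth.
- env.sign_off(): hands the job in, once; it reports no verdict.
The state is a dict: "time_s": time; "qpos": joint angles; "joint_velocities": joint speeds; "effort": joint torques, N m; "tool_pos": TCP position; "tool_rot": TCP orientation; "force": force on the tool from outside, world axes, zero at the start; "wrist_torque": the same for the moment, N m; "grip_width": finger opening in m.
Only numpy, scipy, OpenCV 4.12 (cv2) and the standard library are available. Lean on these libraries where they do the work, as an engineer would, in place of code of your own. Each camera call takes 0.05 s, during which the arm holds its last target.

## Task

Get the spectacle-frame warmer going: push the black tab of the dust cover to the left until the cover has swung completely clear of the round air outlet, and only then push the black lever from off, past its first click (cool air), all the way to its second stop (hot air). Just push tab and lever with the fingers, without gripping them, and leave the spectacles, pliers, bottle and jar where they are.

Things in the scene. Friction and masses are not known exactly. Their poses are not given: they have to be found in the camera images.
- warmer: hot-air frame warmer, fixed to the bench: a cream steel box 200 mm deep (x) by 240 mm wide (y), its flat top deck 95 mm above the bench. Origin at the centre of its underside, on the bench; its +x points away from the operator (who stands on its -x side), +y to the operator's left, z up. All positions below are in this frame.
- outlet (a point): centre of the mouth of the round air outlet, a steel collar of 72 mm outer and 64 mm inner diameter, 18 mm above the deck; at x 20, y 30, z 113 mm. When closed, the dust cover's disc (76 mm across, 3 mm thick, top face 117 mm above the bench, centre 62 mm from the pivot) lies over it
- cover_pivot (a point): axis of the upright post (18 mm wide cap, 7 mm high above this point) behind the outlet on which the dust cover swings; the point is at x 82, y 30 mm, at the height of the collar's mouth, z 113 mm
- dust_cover (a joint): angle of the steel dust cover about the pivot, rad: 0 = centred over the outlet, tab towards the operator; grows as the tab is pushed to the operator's left and on round (clockwise seen from above); from 1.2 the disc is completely clear of the outlet, 1.5 is its stop. Swings level, stays where left, takes about 1 N at the tab
- cover_tab (a point): centre of the top of the black upright tab on the rim of the cover, 100 mm from the pivot on the far side of the disc, 143 mm above the bench. The tab is 22 mm long along the line to the pivot, 14 mm thick across it (the way it is pushed), and rises 26 mm above the disc's top.
- heat_lever (a joint): travel of the lever in its straight slot, m, to the operator's right (warmer's -y): 0 = off (white mark), 0.025 = first click, cool (blue mark), 0.046 = second stop, hot (red mark), a hard end. A sprung ball holds it in each place: about 5 N takes it over the humps at 0.0125 and 0.0375, and past a hump it is drawn on to the next place. Home at the second stop it reads above 0.043
- lever_knob (a point): centre of the top of the lever's black knob, which has a white line on top; at x -70, z 129 mm, and y from -36 (off) to -82 mm (second stop). The knob is 16 mm thick along the slot (y), 26 mm wide across it (x), and reaches from 8 to 34 mm above the deck, on a thin steel stem.
- spectacles: brown folded spectacles lying loose on the bench in front of the warmer, 140 by 46 by 13 mm; origin at the centre of the underside
- pliers: loose small pliers with red handles lying on the bench, 140 mm long, 12 mm thick; origin under the joint
- cleaner_bottle: loose white lens-cleaner bottle with a blue cap, 54 mm across, 135 mm tall, standing beside the warmer; origin at the centre of its underside
- screw_jar: loose amber jar of screws with a steel lid, 56 mm across, 68 mm tall, standing beside the warmer; origin at the centre of its underside

How it is judged:
By the outcome, as a careful person would: the job done as asked, in the order asked, and still so for the second after the job is handed in, with the robot touching nothing.
It also fails if it takes over 45 s, if anything falls off the work surface, if the arm or the gripper's body presses on something with over 40 N, if the wrist force passes 120 N, or if a joint passes its speed limit or range.

## Working session

There is one attempt and no reset: what is moved stays moved. The work goes in short steps, Python scripts to look and compute and a shell command to move; the robot and the scene stay as the last step left them, time stands still between calls to the robot, and variables do not carry over. Pictures are saved under pics/ and viewed, and the job is handed in when it is done.

```bash
ls; mkdir -p pics
python3 - <<'E'
from cell import env
import cv2
o=env.get_obs();print(o)
for n in("scene","side","wrist"):
    c=env.read_camera(n);cv2.imwrite(f"pics/{n}0.png",c["pixels"][:,:,::-1]);print(n,c["intrinsics"],c["R"],c["t"])
E
```

```text
pics
{'time_s': 0.0, 'qpos': array([65.89660713, 18.43907558, -4.01691853, 83.17580183,  1.2946573 ,
       78.54005841, -3.26144743]), 'joint_velocities': array([-0.03937983,  0.03598483,  0.09401983, -0.04240434,  0.02245098,
        0.05376664,  0.01085333]), 'effort': array([ 1.89363236e-04, -4.91285062e+01, -4.03685672e-01, -3.12524343e+01,
       -6.38834853e-02,  4.35897731e-02,  1.43640841e-04]), 'tool_pos': array([ 0.27354569, -0.58907563,  0.24645359]), 'tool_rot': array([-1.79890295e+02,  4.99761009e-03,  2.49129676e+01]), 'force': array([-0.02781508, -0.38481346, -1.12367136]), 'wrist_torque': array([-0.00235952,  0.05616203,  0.002722  ]), 'grip_width': 0.08713969752043704}
scene [[397.85790131   0.         289.08882026]
 [  0.         397.85790131 206.62707761]
 [  0.           0.           1.        ]] [[-0.84594082  0.53291185  0.01972536]
 [ 0.37918096  0.62709474 -0.68042192]
 [-0.37497457 -0.56811719 -0.73255507]] [ 0.41708798 -0.15026259  1.12558837]
side [[462.31474238   0.         282.73132923]
 [  0.         462.31474238 208.30192885]
 [  0.           0.           1.        ]] [[-0.94391603 -0.33004686 -0.00957094]
 [-0.2359564   0.69453198 -0.67966896]
 [ 0.23096993 -0.63929211 -0.73345654]] [0.5392734  0.16350385 0.96288267]
wrist [[305.44499018   0.         282.80160975]
 [  0.         305.44499018 206.88525985]
 [  0.           0.           1.        ]] [[ 4.20742223e-01 -9.07179807e-01 -8.82877158e-04]
 [-8.70006476e-01 -4.03776907e-01  2.82936283e-01]
 [-2.57030568e-01 -1.18275132e-01 -9.59138301e-01]] [-0.649561   -0.03340996  0.3914853 ]
```

View pics/scene0.png

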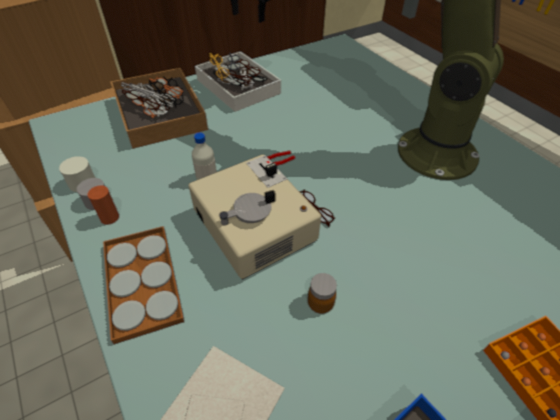

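View pics/side0.png

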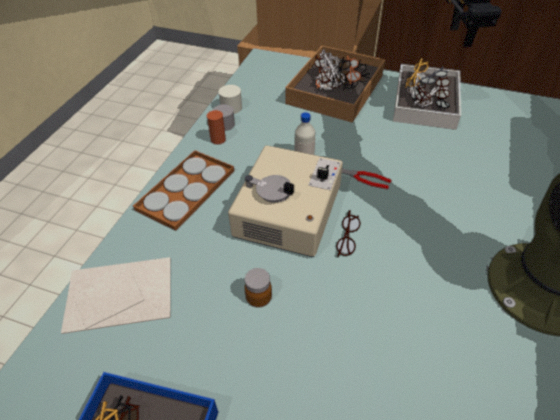

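View pics/wrist0.png

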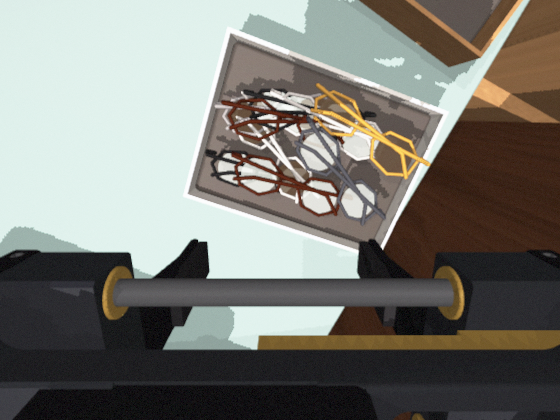

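The scene picture shows the warmer at about (255,210) with the tab at (270,197), the post at (224,217) and the lever at (268,170). In the side picture the tab is at (289,188) and the lever at (322,172). I'll zoom in.

Run:
```python
import cv2
a=cv2.imread("pics/scene0.png")[120:290,170:350];b=cv2.imread("pics/side0.png")[105:270,220:400]
cv2.imwrite("pics/sc_z.png",cv2.resize(a,None,fx=4.4,fy=3.5,interpolation=2)) if 0 else cv2.imwrite("pics/sc_z.png",cv2.resize(a,None,fx=3.5,fy=3.5,interpolation=2))
cv2.imwrite("pics/sd_z.png",cv2.resize(b,None,fx=3.5,fy=3.5,interpolation=2))
```

```text
(no output)
```

View pics/sc_z.png

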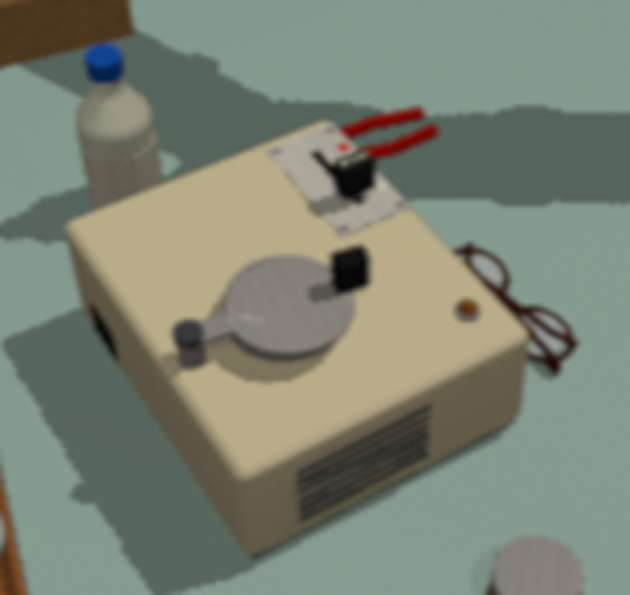

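View pics/sd_z.png

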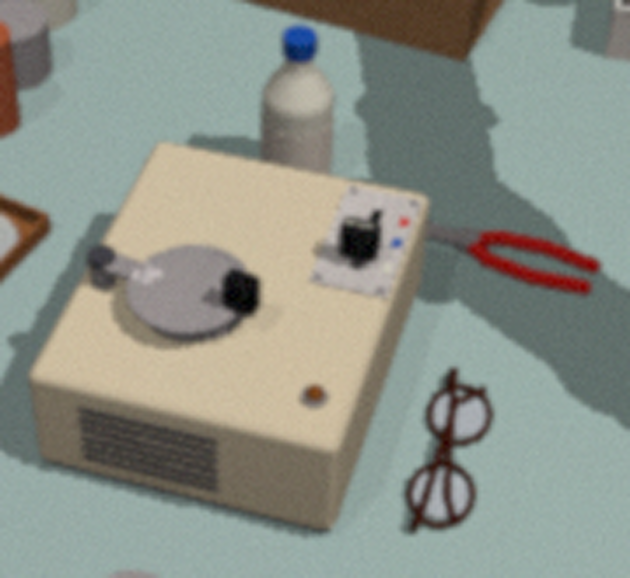

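```bash
cat > h.py <<'E'
import numpy as np
from cell import env
def ray(c,p):
    d=c["R"].T@np.linalg.solve(c["intrinsics"],[p[0],p[1],1.]);o=-c["R"].T@c["t"];return o,d/np.linalg.norm(d)
def onz(c,p,z):
    o,d=ray(c,p);return o+d*(z-o[2])/d[2]
def tri(rs):
    A=sum(np.eye(3)-np.outer(d,d) for o,d in rs);b=sum((np.eye(3)-np.outer(d,d))@o for o,d in rs);return np.linalg.solve(A,b)
def proj(c,X):
    q=c["intrinsics"]@(c["R"]@X+c["t"]);return q[:2]/q[2]
E
python3 - <<'E'
from h import *
np.set_printoptions(precision=4,suppress=True)
S=env.read_camera("scene");D=env.read_camera("side")
s=lambda x,y:np.array([x/3.5+170,y/3.5+120]);d=lambda x,y:np.array([x/3.5+220,y/3.5+105])
# FR, BR, BL, FL  (front=operator side, right=lever side)
cs=[s(328,122),s(67,228),s(247,479),s(527,340)]
cd=[d(430,195),d(164,142),d(31,378),d(335,452)]
M=np.array([[-.1,-.12],[.1,-.12],[.1,.12],[-.1,.12]])
P=[]
for c,pp in((S,cs),(D,cd)):
    P.append(np.array([onz(c,p,.095)[:2] for p in pp]));print(P[-1],[np.linalg.norm(P[-1][i]-P[-1][i-1]) for i in range(4)])
W=(P[0]+P[1])/2
def fit(W):
    mc=W.mean(0);H=M.T@(W-mc);th=np.arctan2(H[0,1]-H[1,0],H[0,0]+H[1,1]);return mc,th
for w in(P[0],P[1],W):print(fit(w)[0],np.degrees(fit(w)[1]))
mc,th=fit(W);R=np.array([[np.cos(th),-np.sin(th)],[np.sin(th),np.cos(th)]])
for n,ps,pd in(("tabtop",s(349,257),d(240,279)),("knobtop",s(352,163),d(360,228)),("post",s(187,327),d(102,254)),("btn",s(467,306),d(314,392))):
    X=tri([ray(S,ps),ray(D,pd)]);print(n,X,R.T@(X[:2]-mc))
for n,X in(("tab",[-18,30,143]),("knob",[-70,-36,129]),("knobhot",[-70,-82,129]),("post",[82,30,120]),("outlet",[20,30,117])):
    X=np.array(X)/1000;w=np.r_[mc+R@X[:2],X[2]];ps=proj(S,w);pd=proj(D,w);print(n,w,(ps-[170,120])*3.5,(pd-[220,105])*3.5)
E
```

```text
[[ 0.4765 -0.1445]
 [ 0.6703 -0.1387]
 [ 0.663   0.0937]
 [ 0.4749  0.0904]] [np.float64(0.23492622243869388), np.float64(0.19380172627130599), np.float64(0.2324268422440594), np.float64(0.18812404873127617)]
[[ 0.4702 -0.1449]
 [ 0.6605 -0.1398]
 [ 0.6584  0.0956]
 [ 0.467   0.092 ]] [np.float64(0.23694547042877023), np.float64(0.19037574859959086), np.float64(0.2354575188209395), np.float64(0.1914835544282025)]
[ 0.5712 -0.0248] 1.2073724159066204
[ 0.564  -0.0243] 0.9157183262081924
[ 0.5676 -0.0245] 1.0610807756303366
tabtop [0.5516 0.0142 0.1381] [-0.0153  0.039 ]
knobtop [ 0.4995 -0.0713  0.1217] [-0.069  -0.0455]
post [ 0.6494 -0.0021  0.1163] [0.0822 0.0209]
btn [0.4918 0.0518 0.0971] [-0.0744  0.0777]
tab [0.549  0.0051 0.143 ] [345.1054 241.1969] [249.1607 263.1834]
knob [ 0.4983 -0.0618  0.129 ] [361.6676 164.0599] [358.9402 227.603 ]
knobhot [ 0.4991 -0.1078  0.129 ] [324.4261 124.1549] [377.1217 181.951 ]
post [0.649 0.007 0.12 ] [195.056  335.9107] [ 97.7457 256.3395]
outlet [0.587  0.0058 0.117 ] [290.4388 297.0285] [190.8673 280.6019]
```

Run:
```python
from h import *
np.set_printoptions(precision=4,suppress=True)
S=env.read_camera("scene");D=env.read_camera("side")
s=lambda x,y:np.array([x/3.5+170,y/3.5+120]);d=lambda x,y:np.array([x/3.5+220,y/3.5+105])
for n,ps,pd,z in(("tabtop",s(349,254),d(240,276),.143),("knobtop",s(352,161),d(360,226),.129),("post",s(187,327),d(102,254),.120),("btn",s(467,306),d(314,392),.098),("disc",s(290,305),d(187,290),.117)):
    print(n,onz(S,ps,z),onz(D,pd,z))
o=env.get_obs();T=o["tool_pos"]+[0,0,-.025]
print(proj(S,T),proj(D,T))
```

```text
tabtop [0.5524 0.0154 0.143 ] [0.5507 0.0175 0.143 ]
knobtop [ 0.502  -0.0675  0.129 ] [ 0.4981 -0.0635  0.129 ]
post [ 0.65   -0.0015  0.12  ] [0.6473 0.0041 0.12  ]
btn [0.4918 0.0513 0.098 ] [0.4915 0.0538 0.098 ]
disc [0.5903 0.0113 0.117 ] [0.5865 0.0144 0.117 ]
[247.7324  17.7136] [459.2211  36.1854]
```

The scene picture and the side picture agree to within about 5 mm. Averaging them puts the pivot near (0.649, 0.002), the tab near (0.5515, 0.0165) and the knob near (0.500, -0.0655), at off. The cover already sits about 0.15 rad open, and the warmer's yaw is about 1°. I'll close the fingers and travel over at height.

```bash
python3 -m creep '[{"tx":0.0304,"ty":-0.025},{"tx":0.0304,"ty":-0.025},{"tx":0.0304,"ty":-0.025},{"tx":0.0304,"ty":-0.025},{"tx":0.0304,"ty":-0.025},{"tx":0.0304,"ty":-0.025},{"tx":0.0304,"ty":-0.025},{"tx":0.0304,"ty":-0.025},{"tx":0.0304,"ty":-0.025},{"tx":0.0304,"ty":-0.025},{"tx":0.0304,"ty":-0.025},{"tx":0.0304,"ty":-0.025},{"tx":0.0304,"ty":-0.025},{"tx":0.0304,"ty":-0.025},{"tx":0.0304,"ty":-0.025},{"tx":0.0304,"ty":-0.025},{"rz":8.5},{"rz":8.5},{"rz":8.5},{"rz":8.5}]' 0 10
python3 - <<'E'
from h import *
import cv2
for n in("scene","side","wrist"):
    c=env.read_camera(n);cv2.imwrite(f"pics/{n}1.png",c["pixels"][:,:,::-1])
    print(n,[proj(c,np.array(p)).round(1) for p in ([.5515,.0165,.143],[.5,-.0655,.129],[.649,.002,.12])])
print(env.get_obs()["tool_pos"],env.get_obs()["tool_rot"])
E
```

```text
scene [array([270.4, 192.7]), array([271.8, 166.2]), array([224.6, 214.4])]
side [array([288.4, 183.5]), array([322.3, 168.8]), array([248.8, 176.8])]
wrist [array([ -910.8, -1114.1]), array([-506.2, -634. ]), array([ -773. , -1366.6])]
[ 0.27373895 -0.5895553   0.24754936] [1.79999297e+02 2.33649001e-03 2.49080602e+01]$[0]: bad value
```

View pics/wrist1.png

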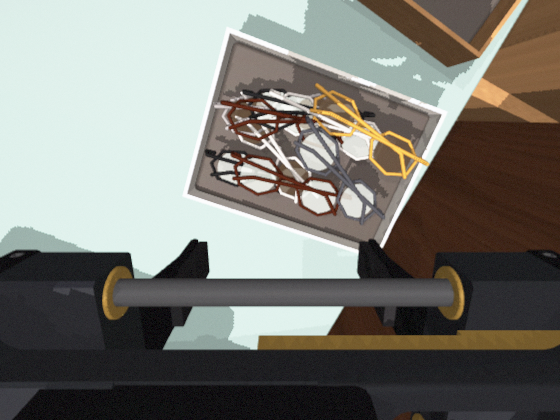

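View pics/side1.png

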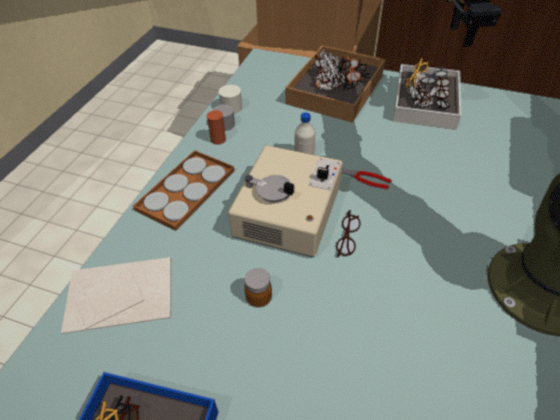

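The call was refused with a bad value in row 0, so nothing moved. Every row probably needs all six keys.

```bash
python3 -m creep '[{"tx":0.0304,"ty":-0.025,"tz":0,"rx":0,"ry":0,"rz":0},{"tx":0.0304,"ty":-0.025,"tz":0,"rx":0,"ry":0,"rz":0},{"tx":0.0304,"ty":-0.025,"tz":0,"rx":0,"ry":0,"rz":0},{"tx":0.0304,"ty":-0.025,"tz":0,"rx":0,"ry":0,"rz":0},{"tx":0.0304,"ty":-0.025,"tz":0,"rx":0,"ry":0,"rz":0},{"tx":0.0304,"ty":-0.025,"tz":0,"rx":0,"ry":0,"rz":0},{"tx":0.0304,"ty":-0.025,"tz":0,"rx":0,"ry":0,"rz":0},{"tx":0.0304,"ty":-0.025,"tz":0,"rx":0,"ry":0,"rz":0}]' 0 10
```

```text
time_s: 1.5
tool_pos: [0.4106, -0.3045, 0.2478]
tool_rot: [180.0, -0.0, 24.9]
force: [0.5, -0.0, 0.6]
grip_width: 0.0147
```

```bash
python3 -m creep '[{"tx":0.0304,"ty":-0.025,"tz":0,"rx":0,"ry":0,"rz":0},{"tx":0.0304,"ty":-0.025,"tz":0,"rx":0,"ry":0,"rz":0},{"tx":0.0304,"ty":-0.025,"tz":0,"rx":0,"ry":0,"rz":0},{"tx":0.0304,"ty":-0.025,"tz":0,"rx":0,"ry":0,"rz":0},{"tx":0.0304,"ty":-0.025,"tz":0,"rx":0,"ry":0,"rz":0},{"tx":0.0304,"ty":-0.025,"tz":0,"rx":0,"ry":0,"rz":0},{"tx":0.0304,"ty":-0.025,"tz":0,"rx":0,"ry":0,"rz":0},{"tx":0.0304,"ty":-0.025,"tz":0,"rx":0,"ry":0,"rz":0},{"tx":0,"ty":0,"tz":0,"rx":0,"ry":0,"rz":8.5},{"tx":0,"ty":0,"tz":0,"rx":0,"ry":0,"rz":8.5},{"tx":0,"ty":0,"tz":0,"rx":0,"ry":0,"rz":8.5},{"tx":0,"ty":0,"tz":0,"rx":0,"ry":0,"rz":8.5},{"tx":0,"ty":0,"tz":0,"rx":0,"ry":0,"rz":0}]'
python3 - <<'E'
from h import *
import cv2
for n in("side","wrist"):
    c=env.read_camera(n);cv2.imwrite(f"pics/{n}2.png",c["pixels"][:,:,::-1])
    print(n,[proj(c,np.array(p)).round(1) for p in ([.5515,.0165,.143],[.5,-.0655,.129],[.649,.002,.12])])
print(env.get_obs()["tool_pos"],env.get_obs()["tool_rot"])
E
```

```text
time_s: 3.12
tool_pos: [0.5464, -0.0219, 0.2476]
tool_rot: [180.0, -0.0, -9.0]
force: [0.3, 0.9, 0.8]
grip_width: 0.0002
side [array([288.4, 183.5]), array([322.3, 168.8]), array([248.8, 176.8])]
wrist [array([236.6, 216.1]), array([338. , 250.9]), array([234.5,  92.4])]
[ 0.54642324 -0.02184597  0.24761513] [ 1.79992877e+02 -7.68828627e-03 -8.93221101e+00]
```

View pics/wrist2.png

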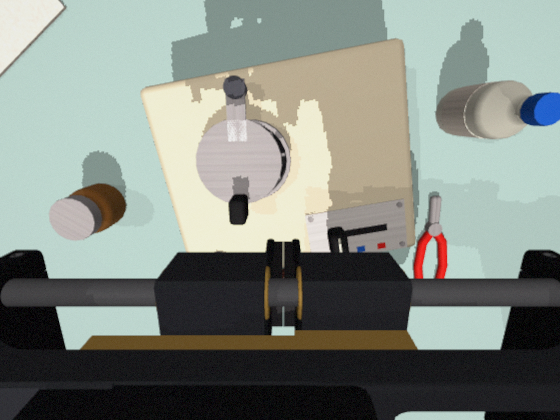

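View pics/side2.png

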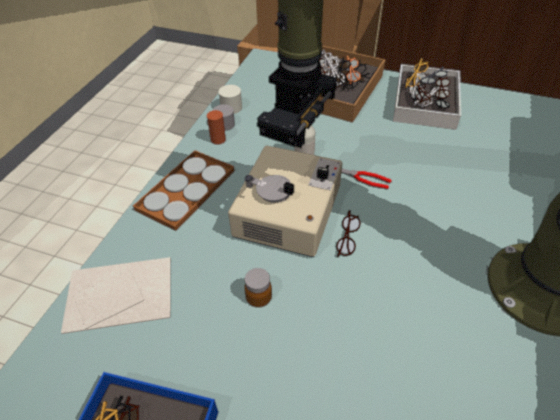

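The wrist picture shows the tab at about (238,205), the post at (235,88) and the knob at (339,243). My predictions were (237,216), (234,92) and (338,251), so the sideways match is good. The fingers are to the right of the tab with a free drop below them. Now I'll descend beside the tab.

```bash
python3 -m creep '[{"tx":0,"ty":0,"tz":0.02,"rx":0,"ry":0,"rz":0},{"tx":0,"ty":0,"tz":0.02,"rx":0,"ry":0,"rz":0},{"tx":0,"ty":0,"tz":0.02,"rx":0,"ry":0,"rz":0},{"tx":0,"ty":0,"tz":0.02,"rx":0,"ry":0,"rz":0},{"tx":0,"ty":0,"tz":0.018,"rx":0,"ry":0,"rz":0},{"tx":0,"ty":0,"tz":0,"rx":0,"ry":0,"rz":0}]'
python3 - <<'E'
from h import *
import cv2
a=[]
for n,r in(("scene",(100,250,180,380)),("side",(105,255,210,410))):
    p=env.read_camera(n)["pixels"][r[0]:r[1],r[2]:r[3],::-1];a.append(cv2.resize(p,(800,600),interpolation=2)[:, :])
cv2.imwrite("pics/b3.png",cv2.resize(np.hstack(a),(800,300)))
cv2.imwrite("pics/w3.png",env.read_camera("wrist")["pixels"][:,:,::-1])
# plan: pivot, tab arc
pv=np.array([.649,.002]);y0=np.radians(1)
for ph in (.15,.3,.45,.6,.75,.9,1.05,1.2,1.35,1.45):
    a_=ph-y0; P=pv+.1*np.array([-np.cos(a_),np.sin(a_)])-.022*np.array([np.sin(a_),np.cos(a_)]);print(ph,P.round(4),round(-np.degrees(a_),1))
E
```

```text
time_s: 3.98
tool_pos: [0.5454, -0.0219, 0.1481]
tool_rot: [180.0, 0.2, -9.0]
force: [-0.1, -0.1, 0.3]
grip_width: 0.0004
0.15 [ 0.547  -0.0066] -7.6
0.3 [0.5468 0.0088] -16.2
0.45 [0.549  0.0239] -24.8
0.6 [0.5534 0.0386] -33.4
0.75 [0.5599 0.0525] -42.0
0.9 [0.5685 0.0653] -50.6
1.05 [0.5788 0.0766] -59.2
1.2 [0.5908 0.0862] -67.8
1.35 [0.604 0.094] -76.3
1.45 [0.6134 0.098 ] -82.1
```

View pics/b3.png

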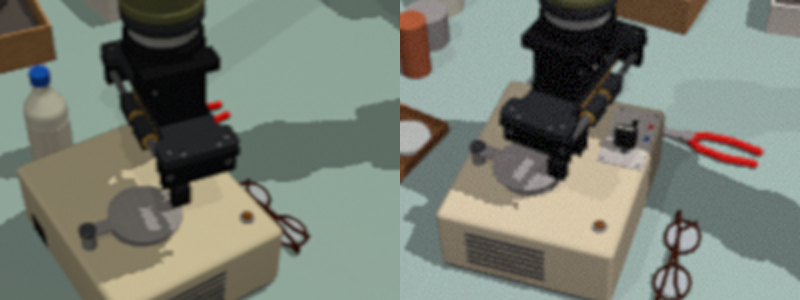

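View pics/w3.png

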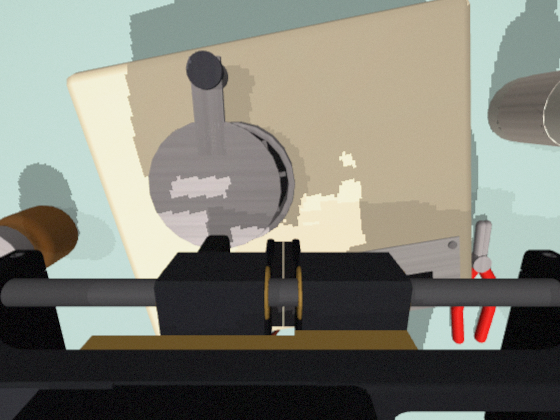

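The fingers are now about 15 mm to the right of the tab, which shows at (217,245) in the wrist picture. I'll push it in an arc about the pivot, turning the tool with it.

```bash
python3 -m creep '[{"tx":0,"ty":-0.008,"tz":0,"rx":0,"ry":0,"rz":0},{"tx":0,"ty":-0.008,"tz":0,"rx":0,"ry":0,"rz":0},{"tx":-0.0013,"ty":-0.007,"tz":0,"rx":0,"ry":0,"rz":4},{"tx":-0.0013,"ty":-0.007,"tz":0,"rx":0,"ry":0,"rz":4},{"tx":-0.0013,"ty":-0.007,"tz":0,"rx":0,"ry":0,"rz":4},{"tx":-0.0013,"ty":-0.007,"tz":0,"rx":0,"ry":0,"rz":4},{"tx":-0.0013,"ty":-0.007,"tz":0,"rx":0,"ry":0,"rz":4},{"tx":-0.0013,"ty":-0.007,"tz":0,"rx":0,"ry":0,"rz":4},{"tx":-0.0013,"ty":-0.007,"tz":0,"rx":0,"ry":0,"rz":4}]'
python3 - <<'E'
from h import *
import cv2
cv2.imwrite("pics/w4.png",env.read_camera("wrist")["pixels"][:,:,::-1])
E
```

```text
time_s: 5.25
tool_pos: [0.5579, 0.0432, 0.1498]
tool_rot: [180.0, -0.0, -37.2]
force: [-1.0, -1.2, -0.1]
grip_width: 0.0007
```

View pics/w4.png

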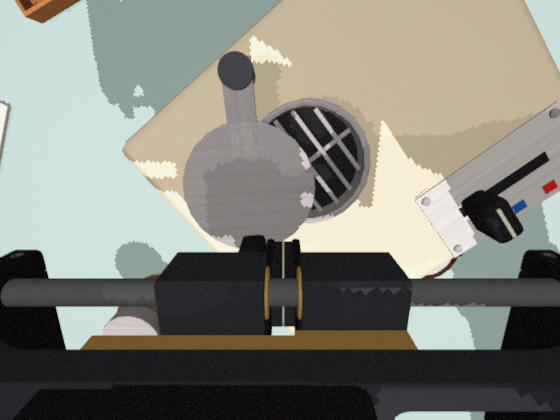

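The cover follows: the tab is against the finger at (253,243) and the outlet is half exposed at (315,160). The force is about 1.5 N, so I'll continue.

```bash
python3 -m creep '[{"tx":-0.0013,"ty":-0.007,"tz":0,"rx":0,"ry":0,"rz":4},{"tx":-0.0013,"ty":-0.007,"tz":0,"rx":0,"ry":0,"rz":4},{"tx":-0.0013,"ty":-0.007,"tz":0,"rx":0,"ry":0,"rz":4},{"tx":-0.0013,"ty":-0.007,"tz":0,"rx":0,"ry":0,"rz":4},{"tx":-0.0013,"ty":-0.007,"tz":0,"rx":0,"ry":0,"rz":4},{"tx":-0.0013,"ty":-0.007,"tz":0,"rx":0,"ry":0,"rz":4},{"tx":-0.0013,"ty":-0.007,"tz":0,"rx":0,"ry":0,"rz":4},{"tx":-0.0013,"ty":-0.007,"tz":0,"rx":0,"ry":0,"rz":4},{"tx":-0.0013,"ty":-0.007,"tz":0,"rx":0,"ry":0,"rz":4},{"tx":-0.0013,"ty":-0.007,"tz":0,"rx":0,"ry":0,"rz":4},{"tx":-0.0013,"ty":-0.007,"tz":0,"rx":0,"ry":0,"rz":4},{"tx":0,"ty":0,"tz":0,"rx":0,"ry":0,"rz":0}]'
python3 - <<'E'
from h import *
import cv2
cv2.imwrite("pics/w5.png",env.read_camera("wrist")["pixels"][:,:,::-1])
E
```

```text
time_s: 6.8
tool_pos: [0.6061, 0.0928, 0.143]
tool_rot: [179.3, -0.1, -77.2]
force: [-0.5, -0.1, 0.5]
grip_width: 0.0006
```

View pics/w5.png

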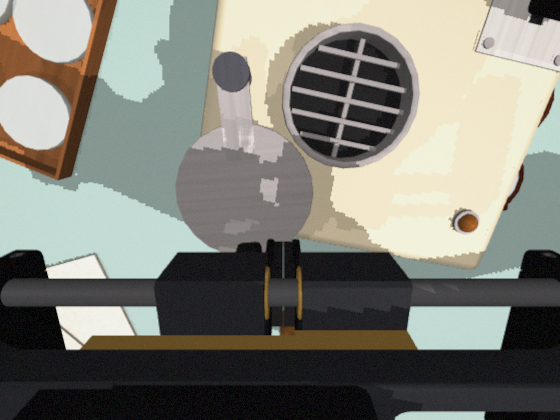

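The outlet at (350,95) is completely uncovered. The tool has sagged 5 mm, so I'll raise it. I'll also check the joints and work out the cover angle before pushing on a little for margin.

Run:
```python
from h import *
o=env.get_obs();print(o["qpos"].round(1),o["tool_pos"],o["tool_rot"])
c=env.read_camera("wrist")
P=onz(c,(231,70),.120);Dk=onz(c,(244,188),.117);T=onz(c,(250,247),.143);O=onz(c,(350,95),.113)
print(P,Dk,T,O)
v=Dk-P;print("world angle",np.degrees(np.arctan2(v[1],-v[0])), np.linalg.norm(v[:2]));v=O-P;print("outlet line",np.degrees(np.arctan2(v[1],-v[0])),np.linalg.norm(v[:2]))
```

```text
[ -61.4   33.3   67.8   97.2  -32.    72.6 -153.7] [0.60588702 0.09210222 0.14314063] [ 1.79276969e+02 -1.13389834e-02 -7.72487759e+01]
[6.52645918e-01 2.95433748e-04 1.20000000e-01] [0.63587315 0.05723915 0.117     ] [0.62582916 0.07917577 0.143     ] [ 0.59170132 -0.00227744  0.113     ]
world angle 73.58766702148846 0.0593625512361538
outlet line -2.4173961122883147 0.06099888531473205
```

The measured cover angle is about 1.3 rad, past the 1.2 that counts as clear. Joint 7 is close to its limit, so I'll unwind it slightly while nudging the tab a bit further, then back off and lift.

```bash
python3 -m creep '[{"tx":0,"ty":0,"tz":-0.005,"rx":0,"ry":0,"rz":-4},{"tx":0,"ty":-0.003,"tz":0,"rx":0,"ry":0,"rz":-2},{"tx":0,"ty":-0.003,"tz":0,"rx":0,"ry":0,"rz":-2},{"tx":0,"ty":-0.003,"tz":0,"rx":0,"ry":0,"rz":-2},{"tx":0,"ty":0,"tz":0,"rx":0,"ry":0,"rz":0},{"tx":0,"ty":0.01,"tz":0,"rx":0,"ry":0,"rz":0},{"tx":0,"ty":0.01,"tz":0,"rx":0,"ry":0,"rz":0},{"tx":0,"ty":0,"tz":-0.025,"rx":0,"ry":0,"rz":0},{"tx":0,"ty":0,"tz":-0.025,"rx":0,"ry":0,"rz":0},{"tx":0,"ty":0,"tz":0,"rx":0,"ry":0,"rz":-8},{"tx":0,"ty":0,"tz":0,"rx":0,"ry":0,"rz":-8},{"tx":0,"ty":0,"tz":0,"rx":0,"ry":0,"rz":-8},{"tx":0,"ty":0,"tz":0,"rx":0,"ry":0,"rz":-8},{"tx":0,"ty":0,"tz":0,"rx":0,"ry":0,"rz":-8},{"tx":0,"ty":0,"tz":0,"rx":0,"ry":0,"rz":-8},{"tx":0,"ty":0,"tz":0,"rx":0,"ry":0,"rz":-8},{"tx":0,"ty":0,"tz":0,"rx":0,"ry":0,"rz":-8},{"tx":0,"ty":0,"tz":0,"rx":0,"ry":0,"rz":-3},{"tx":0,"ty":0,"tz":0,"rx":0,"ry":0,"rz":0}]'
python3 - <<'E'
from h import *
import cv2
o=env.get_obs();print(o["qpos"].round(1))
cv2.imwrite("pics/w6.png",env.read_camera("wrist")["pixels"][:,:,::-1])
E
```

```text
time_s: 9.28
tool_pos: [0.5961, 0.0865, 0.1988]
tool_rot: [180.0, 0.7, -0.5]
force: [-0.0, 0.0, 1.2]
grip_width: 0.0003
[-53.5  20.3  53.1  95.  -16.8  73.9 -87.7]
```

View pics/w6.png

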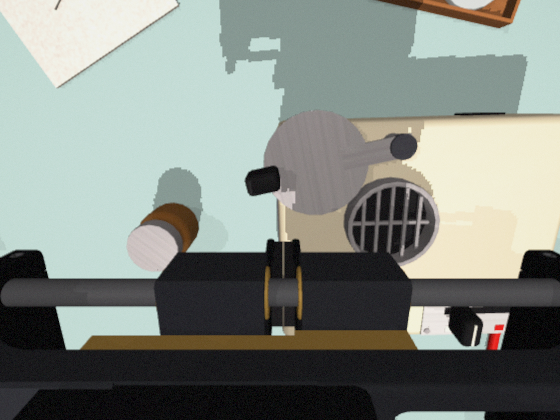

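The disc at (316,162) is fully off the outlet at (392,222). The cover line to the post at (403,146) gives about 1.39 rad. Next I'll go to the left of the lever.

```bash
python3 -m creep '[{"tx":-0.024,"ty":0.03,"tz":0,"rx":0,"ry":0,"rz":0},{"tx":-0.024,"ty":0.03,"tz":0,"rx":0,"ry":0,"rz":0},{"tx":-0.024,"ty":0.03,"tz":0,"rx":0,"ry":0,"rz":0},{"tx":-0.024,"ty":0.028,"tz":0,"rx":0,"ry":0,"rz":0},{"tx":0,"ty":0,"tz":0,"rx":0,"ry":0,"rz":0},{"tx":0,"ty":0,"tz":0.02,"rx":0,"ry":0,"rz":0},{"tx":0,"ty":0,"tz":0,"rx":0,"ry":0,"rz":0}]'
python3 - <<'E'
from h import *
import cv2
o=env.get_obs();print(o["qpos"].round(1))
a=[]
for n,r in(("scene",(100,250,180,380)),("side",(105,255,210,410))):
    c=env.read_camera(n);a.append(cv2.resize(np.ascontiguousarray(c["pixels"][r[0]:r[1],r[2]:r[3],::-1]),(400,300),interpolation=2))
    for X in([.4995,-.0655,.129],[.4995,-.1115,.129]):print(n,(proj(c,np.array(X))-[r[2],r[0]])*2)
cv2.imwrite("pics/b7.png",np.hstack(a))
cv2.imwrite("pics/w7.png",env.read_camera("wrist")["pixels"][:,:,::-1])
E
```

```text
time_s: 10.2
tool_pos: [0.4988, -0.03, 0.1791]
tool_rot: [179.9, 0.8, -0.4]
force: [0.3, -1.0, -1.3]
grip_width: 0.0007
[-56.5   3.9  59.6 110.3  -3.5  68.6 -86.1]
scene [184.01822911 132.22773444]
scene [163.4992853  109.25868331]
side [224.95997362 127.68831194]
side [236.05094346 101.88553685]
```

View pics/b7.png

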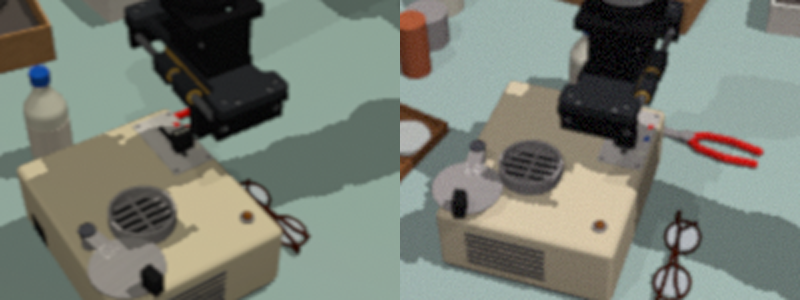

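View pics/w7.png

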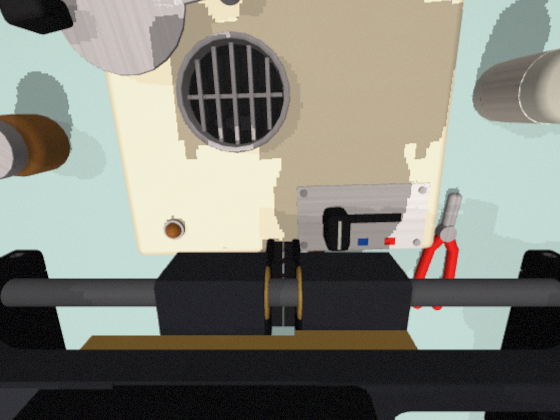

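Run:
```python
from h import *
c=env.read_camera("wrist")
print("knob line",onz(c,(341,235),.129),"slot ends",onz(c,(401,218),.095),"red",onz(c,(390,241),.095),"blue",onz(c,(363,241),.095),"outlet",onz(c,(233,92),.113))
```

```text
knob line [ 0.50238865 -0.06914341  0.129     ] slot ends [ 0.50209269 -0.12165594  0.095     ] red [ 0.48294285 -0.11499847  0.095     ] blue [ 0.483125   -0.09367695  0.095     ] outlet [5.93016263e-01 4.24495180e-05 1.13000000e-01]
```

```bash
python3 -m creep '[{"tx":0,"ty":0,"tz":0.02,"rx":0,"ry":0,"rz":0},{"tx":0,"ty":0,"tz":0.018,"rx":0,"ry":0,"rz":0},{"tx":0,"ty":0,"tz":0.004,"rx":0,"ry":-0.8,"rz":0},{"tx":0,"ty":0,"tz":0,"rx":0,"ry":0,"rz":0}]'
```

```text
time_s: 10.9
tool_pos: [0.4993, -0.0309, 0.138]
tool_rot: [179.9, 1.5, -0.4]
force: [0.1, 0.3, -0.4]
grip_width: 0.0006
```

The fingers are clear of the knob, which the wrist picture puts at y ≈ -0.068; the red mark is at y ≈ -0.115. I'll push right steadily.

```bash
python3 -m creep '[{"tx":0,"ty":0.005,"tz":0,"rx":0,"ry":0.8,"rz":0},{"tx":0,"ty":0.005,"tz":0,"rx":0,"ry":0,"rz":0},{"tx":0,"ty":0.005,"tz":0,"rx":0,"ry":0,"rz":0},{"tx":0,"ty":0.005,"tz":0,"rx":0,"ry":0,"rz":0},{"tx":0,"ty":0.005,"tz":0,"rx":0,"ry":0,"rz":0},{"tx":0,"ty":0.005,"tz":0,"rx":0,"ry":0,"rz":0},{"tx":0,"ty":0.005,"tz":0,"rx":0,"ry":0,"rz":0},{"tx":0,"ty":0.005,"tz":0,"rx":0,"ry":0,"rz":0},{"tx":0,"ty":0.005,"tz":0,"rx":0,"ry":0,"rz":0},{"tx":0,"ty":0,"tz":0,"rx":0,"ry":0,"rz":0}]'
python3 - <<'E'
from h import *
import cv2
cv2.imwrite("pics/w8.png",env.read_camera("wrist")["pixels"][:,:,::-1])
E
```

```text
time_s: 12.15
tool_pos: [0.4986, -0.0766, 0.1381]
tool_rot: [179.9, 0.7, -0.5]
force: [-0.3, 0.9, 0.7]
grip_width: 0.0004
```

View pics/w8.png

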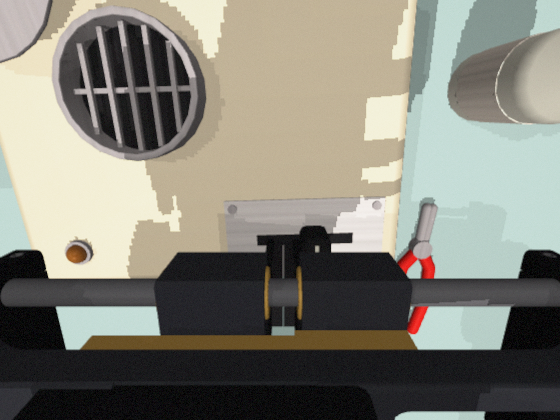

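The knob at (316,240) is about mid-slot, at or near the first click. I'll continue to the end.

```bash
python3 -m creep '[{"tx":0,"ty":0.004,"tz":0,"rx":0,"ry":0,"rz":0},{"tx":0,"ty":0.004,"tz":0,"rx":0,"ry":0,"rz":0},{"tx":0,"ty":0.004,"tz":0,"rx":0,"ry":0,"rz":0},{"tx":0,"ty":0.004,"tz":0,"rx":0,"ry":0,"rz":0},{"tx":0,"ty":0,"tz":0,"rx":0,"ry":0,"rz":0}]'; python3 -m creep '[{"tx":0,"ty":0.003,"tz":0,"rx":0,"ry":0,"rz":0},{"tx":0,"ty":0,"tz":0,"rx":0,"ry":0,"rz":0}]'
python3 - <<'E'
from h import *
import cv2
cv2.imwrite("pics/w9.png",env.read_camera("wrist")["pixels"][:,:,::-1])
E
```

```text
time_s: 12.82
tool_pos: [0.4985, -0.0929, 0.1382]
tool_rot: [179.9, 0.7, -0.5]
force: [0.2, 0.4, -0.8]
grip_width: 0.0005
time_s: 13.08
tool_pos: [0.4985, -0.0953, 0.1382]
tool_rot: [179.9, 0.7, -0.5]
force: [-0.2, -0.6, -1.2]
grip_width: 0.0002
```

View pics/w9.png

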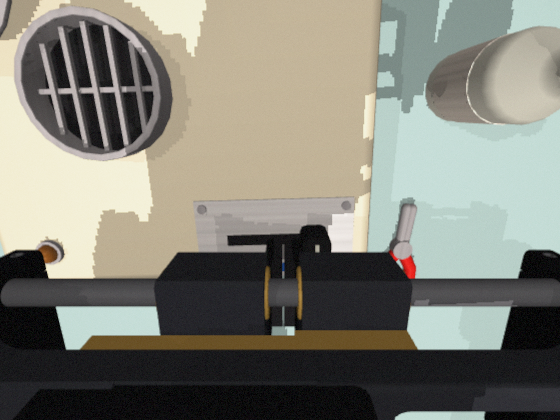

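The knob hides the right end of the slot at (316,240) and there is no force yet. I'll press on gently until the hard stop is felt.

```bash
for i in 1; do python3 -m creep '[{"tx":0,"ty":0.003,"tz":0,"rx":0,"ry":0,"rz":0},{"tx":0,"ty":0,"tz":0,"rx":0,"ry":0,"rz":0}]'; python3 -m creep '[{"tx":0,"ty":0.002,"tz":0,"rx":0,"ry":0,"rz":0},{"tx":0,"ty":0,"tz":0,"rx":0,"ry":0,"rz":0}]'; done
```

```text
time_s: 13.38
tool_pos: [0.4987, -0.0962, 0.1381]
tool_rot: [-179.9, 0.7, -0.4]
force: [-0.1, 5.9, 1.2]
grip_width: 0.0003
time_s: 13.62
tool_pos: [0.4986, -0.0964, 0.1381]
tool_rot: [-179.8, 0.7, -0.3]
force: [-0.9, 8.8, 2.7]
grip_width: 0.0003
```

The tool has stalled at y = -0.0964 with 9 N, which is the hard end. I'll back off, lift clear and look.

```bash
python3 -m creep '[{"tx":0,"ty":-0.01,"tz":0,"rx":0,"ry":0,"rz":0},{"tx":0,"ty":-0.012,"tz":0,"rx":0,"ry":0,"rz":0},{"tx":0,"ty":0,"tz":-0.03,"rx":0,"ry":0,"rz":0},{"tx":0,"ty":0,"tz":-0.03,"rx":0,"ry":0,"rz":0},{"tx":0,"ty":-0.01,"tz":-0.03,"rx":0,"ry":0,"rz":0},{"tx":0,"ty":0,"tz":0,"rx":0,"ry":0,"rz":0},{"tx":0,"ty":0,"tz":0,"rx":0,"ry":0,"rz":0}]'
python3 - <<'E'
from h import *
import cv2
a=[]
for n,r in(("scene",(100,250,180,380)),("side",(105,255,210,410))):
    c=env.read_camera(n);a.append(cv2.resize(np.ascontiguousarray(c["pixels"][r[0]:r[1],r[2]:r[3],::-1]),(400,300),interpolation=2))
cv2.imwrite("pics/b10.png",np.hstack(a))
cv2.imwrite("pics/w10.png",env.read_camera("wrist")["pixels"][:,:,::-1])
E
```

```text
time_s: 14.5
tool_pos: [0.4994, -0.0676, 0.2274]
tool_rot: [179.9, 0.7, -0.4]
force: [-0.6, 0.3, 0.2]
grip_width: 0.0005
```

View pics/b10.png

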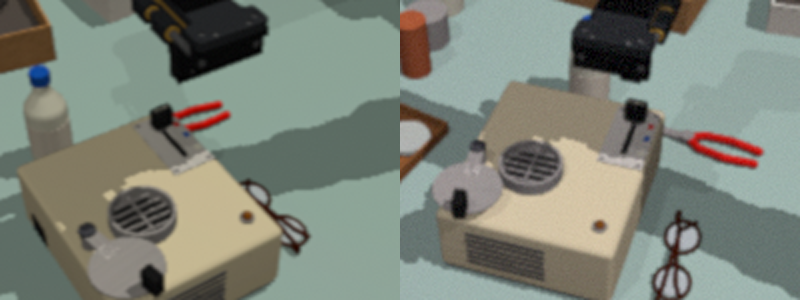

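View pics/w10.png

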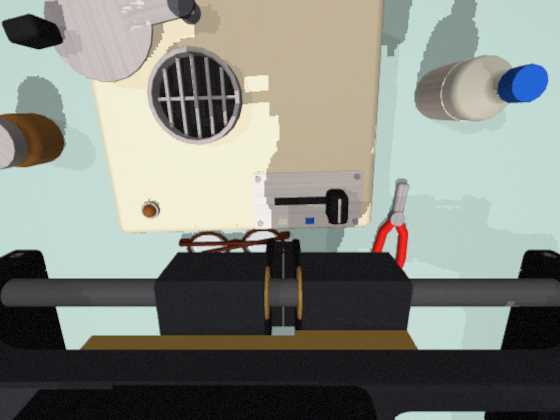

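Run:
```python
from h import *
c=env.read_camera("wrist")
k=onz(c,(342,207),.129);b=onz(c,(310,221),.095);w=onz(c,(283,222),.095);print(k,b,w,"travel vs blue",.025+b[1]-k[1],"vs white",w[1]-k[1])
P=onz(c,(187,10),.120);D=onz(c,(104,28),.117);O=onz(c,(195,96),.113)
f=lambda v:np.degrees(np.arctan2(v[1],-v[0]));print("cover rad",np.radians(f(D-P)-f(O-P)))
print(env.get_obs()["force"]);env.sign_off()
```

```text
[ 0.50626304 -0.11581224  0.129     ] [ 0.48223252 -0.09343359  0.095     ] [ 0.48147531 -0.06818943  0.095     ] travel vs blue 0.04737864735710694 vs white 0.04762281114671857
cover rad 1.3823452273119154
[ 0.44197581 -0.2838306  -0.02590724]
the job is handed in; nothing more can be done
```

The warmer is set to hot with its cover open, and I handed the job in at about 14.7 s. `sign_off` gives no verdict, so everything below is from my own measurements.

- **Cover:** with closed fingers I pushed the tab left around its arc. The last wrist picture gives about 1.38 rad, past the 1.2 that counts as clear, and the outlet is fully visible.
- **Lever:** I only started on it once the cover was clear. I pushed it past the first click to the hard end, where the tool stalled at about 9 N. After I backed off, the picture put its travel at about 0.047 m against the 0.046 m end, so it agrees within measuring error.
- **Other things:** nothing suggested the spectacles, pliers, bottle or jar had moved. I checked that by eye in the pictures, not by measurement. At hand-in the fingers were lifted clear and touching nothing.

Three things did not go cleanly:
- **Refused move:** my first move command was refused because the rows were incomplete, and nothing moved.
- **Cover push:** late in the push, joint 7 came within about 0.5° of its limit and the tool sagged a few millimetres. I raised it, turned the joint back and finished.
- **Camera agreement:** the scene and side cameras disagreed by up to 7 mm on some points, so I averaged them and confirmed with the wrist camera.

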